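# Open the push-and-turn cap of a cleaner jug trapped on the bench board

## Robot

A 6-joint arm with a two-finger parallel gripper is mounted at the origin on the work surface. World frame = base frame: x ahead of the robot, y to its left, z up, the work surface at z = 0. Lengths are in m, angles in rad, forces in N, time in s.
With the tool pointing down it reaches from about 0.275 to 0.75 m from the base axis. Payload 10.2 kg.
Tool frame: the origin (TCP) lies at the very end of the fingers, on their centre line; the grasp point (between the pads) lies 19 mm behind it; z points along the fingers, y is the line along which they close (so a half turn about z gives the same grasp; the last joint's range is limited). The gripper opens to 85 mm and grips with 20 to 120 N. Pads are 22 mm wide; open, the fingers measure 114 mm over their backs; the gripper's body (76 mm by 85 mm) begins 54 mm behind the grasp point. The pads swing forward as they close: fully open they stand 13 mm farther back than shut.
Start: joints at [0.968, 0.313, 1.498, -0, 1.331, -0.223], TCP at [0.195, 0.488, 0.231] pointing down, gripper open.
Joint ranges: [-2.94, 2.94], [-0.97, 2.17], [0.19, 2.56], [-1.23, 4.37], [0.02, 3.11], [-2.88, 2.88]. Speed limits (rad/s): [2.39, 2.39, 3.01, 3.14, 3.14, 3.14].

## Interface

Orientations are given as [roll, pitch, yaw] about the fixed x, y, z axes, in that order (R = Rz(yaw) Ry(pitch) Rx(roll)).
In Python, from bench import sense, grab_frame, camera_info, sign_off gives the robot as it stands.
- The arm moves only by the tool play_rows, never from a script. Its argument "moves" is a list that holds one entry, the list of rows, each a list of 7 numbers: the shift along the world's x, y, z in mm, then the turn, a rotation vector about the world's x, y, z in degrees, then the opening, from 0 (shut) to 1 (fully open). A call has 1 to 10 rows; each row shifts and turns the commanded pose from where the row before left it; what a row does not reach is not made up. A row lasts 1/12 s, in which the tool goes at most 41.7 mm and 7.16 degrees, less where a joint would pass 70% of its speed; a pose out of reach is approached as far as the arm can. A call is refused whole if a number of a shift passes 41.7 or a number of a turn 7.16, either way. A call with a gripper value outside its range is refused whole. The fingers move at their own pace and stop on an object; "newtons" is the grip in N (left out, the last holds). Time passes only in rows, so rows that do not move let the fingers close. It gives the time, the measured TCP pose, the force, the opening and the grip force at its end, in the units of the state.
- sense(): the state, without advancing time (a new reading comes with each control period).
- grab_frame(name): name is "side" or "top" or "wrist"; returns the picture (400x640x3 uint8, red, green, blue); there is no depth.
- camera_info(name): a dict with "fovy" (degrees; the focal length in pixels is half the picture's height over the tangent of half this angle, whatever the lens; pixels are square), "cx", "cy" (the principal point, pixels), "distortion" ([k1, k2, p1, p2, k3] as OpenCV has them; the pictures are not rectified), "R" (3x3) and "t" (3): a world point X has camera coordinates R X + t. Camera axes: x right, y down, z forward; pixel columns grow to the right and rows downward; lengths in m; the calibration is good to about 2 mm. A picture is of the moment at which its call begins: read the wrist's pose just before it. camera_info takes no time and is no camera call; for the wrist camera it gives the pose at the moment of the call.
- sign_off(): hands the job in; it is judged then, once.
The state is a dict: "time": time; "joint_pos": joint angles; "qd": joint speeds; "tau": joint torques, N m; "tcp_pos": TCP position; "tool_rot": TCP orientation; "wrist_force": force on the tool from outside, world axes, zero at the start; "ft_torque": the same for the moment, N m; "gripper_width": finger opening in m; "gripper_force": force on a finger pad.
Only numpy, scipy, OpenCV 4.12 (cv2) and the standard library are available. Lean on these libraries where they do the work, as an engineer would, in place of code of your own. Each camera call takes 0.05 s, during which the arm holds its last target. There are 200 camera calls.

## Task

Get the white cleaner jug open on the workbench: first trap it so that it cannot spin, by taking the long plain bench dog from the rack, dropping it right down into the board's hole directly in front of the jug, and letting go of it. Then grip the jug's safety cap, press it down, turn it anticlockwise until its lugs are free and lift it straight up, and finish still holding it, level and at rest, about 8 cm above the jug's mouth. The jug stays standing where it is, the dog stays in its hole, and everything else on the bench is left as it is.

Things in the scene. Friction and masses are not known exactly. Their poses are not given: they have to be found in the camera images.
- jug: white plastic 1 litre jug, 0.45 to 0.9 kg, 125 mm along x, 85 along y, loose on the board, back (+x) 1 mm from the fence, at its left or right place (the tin has the other). Origin under its centre. Body 102 mm tall; carrying handle along x over the front half, top 117 mm up; round neck at x = +28, y = 0, rim 140 mm up
- mouth (a point): centre of the jug's neck rim (x +28, y 0, z 140 mm in the jug's frame), inside the closed cap
- cap: grey ribbed round push-and-turn cap, 54 mm across, 24 mm high, 45 to 65 g; origin at the centre of its lower edge, z up, x along the jug's x when closed (within 2 degrees). Closed, its origin is 129 mm and its top 153 mm above the jug's underside. Its three inner lugs sit in notches under three lugs of the neck
- cap_top (a point): centre of the cap's top face, 24 mm above its origin. Pressed down 3.5 mm or more the cap's lugs clear the teeth of the notches; then, still pressed, turn it anticlockwise seen from above: free from 40 to 80 degrees, aim for 60 (one grasp). Then it lifts straight off. Clockwise is blocked; unpressed it neither turns nor lifts
- liner (a joint): sprung liner inside the cap that pushes it up off the neck rim: 0 with the cap closed, + as the cap is pressed down (m), stop at 0.006, -0.003 with the cap off. The spring gives 4.5 N at 0, 10 N at 0.0035, 12 N at 0.005. Turning the pressed cap takes some 0.2 N m: a grip of 60 N does it
- dog: long bench dog: plain round aluminium rod, 19 mm thick, 160 mm long, chamfered foot, 130 g, standing upright in an end hole of the rack. Origin at the centre of its lower end, z along the rod to its top
- dog_tip (a point): centre of the dog's lower end
- rack: fixed wooden block, 150 mm along x, 60 along y, 45 tall, three holes in a row along x (-50, 0, +50 mm), 23 mm wide, 35 mm deep. The long dog stands in one end hole (125 mm stand out), the short square-headed dog in the other. Origin under its centre
- board: fixed plywood clamping board on the bench, 250 mm along x, 380 along y, 25 thick, x away from the robot, origin under its centre. Wooden fence 40 mm tall on it, face at x = +75. Five through holes at x = -62.5, y = -160, -80, 0, 80, 160, 21 mm wide, chamfered; a dog dropped in goes through and stands on the bench top, 135 mm standing out
- hole_left (a point): mouth centre, at the board's top face, of the hole at y = +80 mm: the one in front of the left place (its centre 11.5 mm in front of the jug's front face when the jug stands there)
- hole_right (a point): mouth centre of the hole at y = -80 mm, in the same way in front of the right place
- tin: oblong steel tin 112 x 66 mm, 166 mm tall, small black screw cap (32 mm) at one end of its top, paper label; the other container standing at the fence, beside the jug. Origin under its centre. Not part of the job.
- short_dog: short wooden bench dog with a square head 32 mm wide, standing in another hole of the rack, 88 mm tall. Origin at its foot. Not part of the job.
- tape: roll of masking tape lying flat, 100 mm across, 36 mm high, origin under its centre. Not part of the job.
- tape_measure: black tape measure, 72 x 36 x 66 mm, standing on the board between jug and tin, origin under its centre. Not part of the job.
- mug: white mug, 80 mm across, 95 mm high, origin under its centre. Not part of the job.
- screw_jar: glass screw jar, 68 mm across, 85 mm high, origin under its centre. Not part of the job.
- wrench: steel wrench lying flat along the board's front edge, 150 mm long, along its own x. Not part of the job.
Mind the look-alikes: they are no part of the job. There is more than one size of the dog; the job needs the middle-sized.

How it is judged:
On the way, in this order (a step that is already met when the one before it is completed fails the run):
1. the long dog stands through the board's hole in front of the jug, down on the bench, and is let go (height (world z) of dog_tip below 0.007 m and x of dog_tip in the frame of jug between -0.086 and -0.064 m and y of dog_tip in the frame of jug between -0.02 and 0.02 m and angle between dog's own z axis and vertical below 0.15 rad and contact force between the fingers and dog below 0.2 N), for 0.2 s.
2. the cap, still down on the neck, is turned past its teeth (more than 25 degrees), with the dog in its hole (height (world z) of dog_tip below 0.007 m and x of dog_tip in the frame of jug between -0.086 and -0.064 m and y of dog_tip in the frame of jug between -0.02 and 0.02 m and angle between dog's own z axis and vertical below 0.15 rad and angle between the x axis of cap and the x axis of jug, either way round above 0.44 rad and z of cap in the frame of jug below 0.1275 m and horizontal distance between cap and mouth below 0.006 m), for 0.02 s.
At the end, for the whole second after the job is handed in: Gripper holds the cap free, still and level (17 deg), lower edge 45-160 mm above the rim, within 35 mm of the mouth's axis; jug upright on the board within 20 mm and 11 deg of its start; dog through the hole before the jug, foot within 7 mm of the bench top (height (world z) of dog_tip below 0.007 m and x of dog_tip in the frame of jug between -0.086 and -0.064 m and y of dog_tip in the frame of jug between -0.02 and 0.02 m and angle between dog's own z axis and vertical below 0.15 rad and contact force between the fingers and cap above 1 N and contact force between cap and jug below 0.05 N and z of cap in the frame of mouth between 0.045 and 0.16 m and horizontal distance between cap and mouth below 0.035 m and angle between cap's own z axis and vertical below 0.3 rad and linear speed of cap below 0.03 m/s and angle between jug's own z axis and vertical below 0.06 rad and height (world z) of jug between 0.02 and 0.03 m and distance of jug from where it was at the start of the episode below 0.02 m and angle between the x axis of jug and the x axis of board, either way round below 0.2 rad and linear speed of jug below 0.02 m/s); the arm keeps its last pose, push and grip.
It fails at once if the jug is lifted, tipped, turned or dragged from its place (height (world z) of jug above 0.04 m or angle between jug's own z axis and vertical above 0.2 rad or distance of jug from where it was at the start of the episode above 0.03 m or angle between the x axis of jug and the x axis of board, either way round above 0.3 rad).
It fails at once if something else on the bench is knocked away or over (distance of any of tin, short_dog, tape, tape_measure, mug, screw_jar, wrench from where it was at the start of the episode above 0.03 m or angle between any of tin, short_dog, tape, tape_measure, mug, screw_jar, wrench's own z axis and vertical above 0.5 rad).
It also fails if it takes over 61 s, if anything falls off the work surface, if the arm or the gripper's body presses on something with over 40 N, if the wrist force passes 120 N, or if a joint passes its speed limit or range.

## Working session

There is one attempt and no reset: what is moved stays moved. The work goes in short steps, Python scripts to look and compute and a tool call to move; the robot and the scene stay as the last step left them, time stands still between calls to the robot, and variables do not carry over. Pictures are saved under pics/ and viewed, at most 10 in all, crops included, and the job is handed in when it is done.

Besides the shell and the picture viewer there is one more tool, called after "Request:" as a command line: name --argument value ..., lists and objects as JSON in quotes. play_rows: Moves the arm, as the interface text tells. Its arguments: {"type":"object","properties":{"moves":{"type":"array","items":{"type":"array","items":{"type":"array","items":{"type":"number"}}}},"newtons":{"type":"number"}},"required":["moves"]}

```bash
mkdir -p pics; cat > h.py <<'E'
import numpy as np, cv2
from bench import *
def cam(n):
    c=camera_info(n); f=200/np.tan(np.radians(c["fovy"])/2)
    K=np.array([[f,0,c["cx"]],[0,f,c["cy"]],[0,0,1.]])
    return K,np.array(c["distortion"],float),np.array(c["R"]),np.array(c["t"])
def ray(c,uv):
    K,d,R,t=c
    p=cv2.undistortPoints(np.array([[uv]],float),K,d)[0,0]
    return -R.T@t, R.T@np.array([p[0],p[1],1])
def onz(c,uv,z):
    o,r=ray(c,uv); return o+r*(z-o[2])/r[2]
def tri(l):
    A=np.zeros((3,3));b=np.zeros(3)
    for c,uv in l:
        o,r=ray(c,uv); r=r/np.linalg.norm(r);P=np.eye(3)-np.outer(r,r);A+=P;b+=P@o
    return np.linalg.solve(A,b)
def proj(c,X):
    K,d,R,t=c
    return cv2.projectPoints(np.array([X],float),cv2.Rodrigues(R)[0],t,K,d)[0][0,0]
E
python3 - <<'E'
from h import *
s=sense();print(s)
for n in("side","top"):
    cv2.imwrite(f"pics/{n}0.png",cv2.resize(grab_frame(n)[:,:,::-1],(800,500),interpolation=cv2.INTER_CUBIC))
    c=cam(n);print(n,c[0][0,0],-c[2].T@c[3],c[2][2])
E
```

```text
{'time': 0.0, 'joint_pos': array([ 9.67590265e-01,  3.13470910e-01,  1.49843644e+00,  5.40996329e-06,
        1.33096490e+00, -2.23406036e-01]), 'qd': array([ 0.00018746,  0.00126024, -0.00055455,  0.00117325, -0.00244624,
        0.00090067]), 'tau': array([-8.40213324e-04, -4.12272871e+01, -2.59732229e+01, -2.58801983e-04,
        4.28233747e-03,  2.04252564e-05]), 'tcp_pos': array([0.19450496, 0.48737402, 0.23072461]), 'tool_rot': array([-3.14034603e+00, -2.88619334e-04,  2.76179116e+00]), 'wrist_force': array([-0.01400365,  0.34659611,  0.2499476 ]), 'ft_torque': array([-0.00583131,  0.00253975,  0.00050539]), 'gripper_force': 0.0, 'gripper_width': 0.08530297687188561}
side 479.9632723240359 [ 0.09202892 -0.7203116   0.85137433] [ 0.37588444  0.66187023 -0.64856664]
top 435.1407869153538 [ 0.40046001 -0.00195811  1.39005039] [ 0.1088371   0.02365706 -0.99377806]
```

View pics/side0.png

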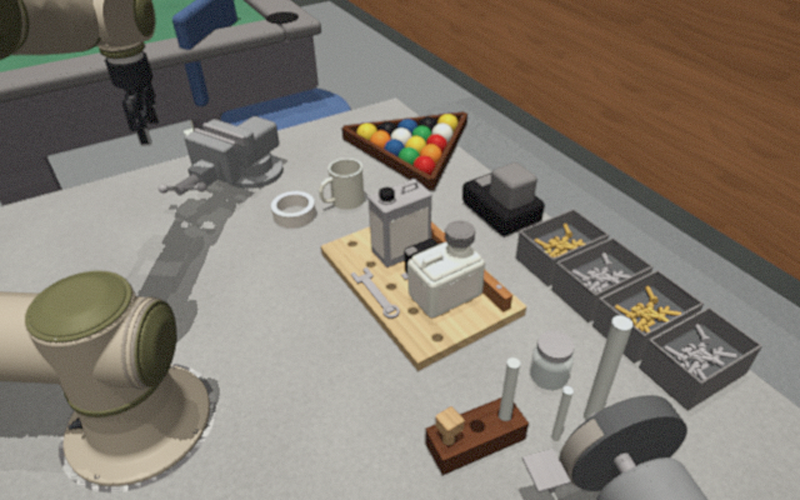

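View pics/top0.png

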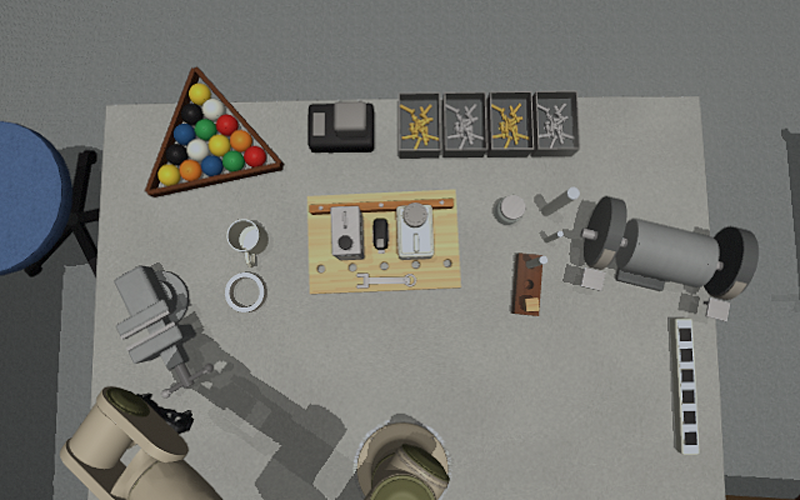

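The jug stands at the right place (top 415,232; side 445,270). The long dog is in the rack's far hole (top 543,259; side 512,362). I'll enlarge both crops to read these more closely.

```bash
python3 - <<'E'
from h import *
a=grab_frame("top")[:,:,::-1];b=grab_frame("side")[:,:,::-1]
# top crop u240-440,v145-260 x4 ; side crop u250-450 v170-380
cv2.imwrite("pics/t1.png",cv2.resize(a[145:260,240:440],None,fx=4,fy=4,interpolation=cv2.INTER_CUBIC))
cv2.imwrite("pics/s1.png",cv2.resize(b[160:360,250:440],None,fx=3,fy=3,interpolation=cv2.INTER_CUBIC))
E
```

```text
(no output)
```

View pics/t1.png

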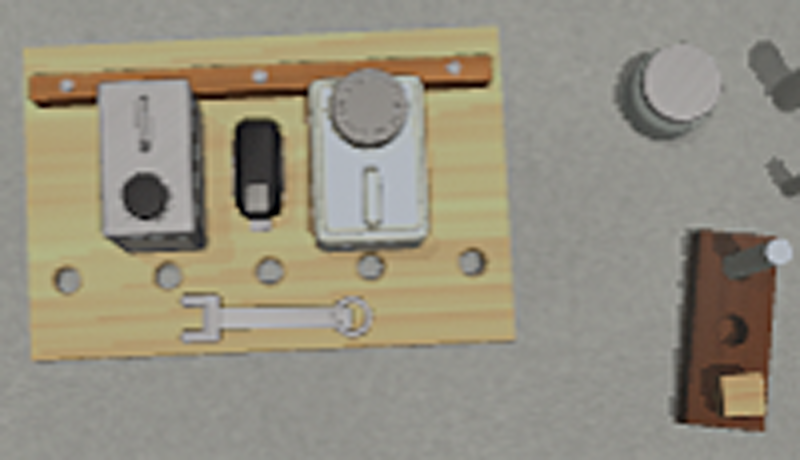

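View pics/s1.png

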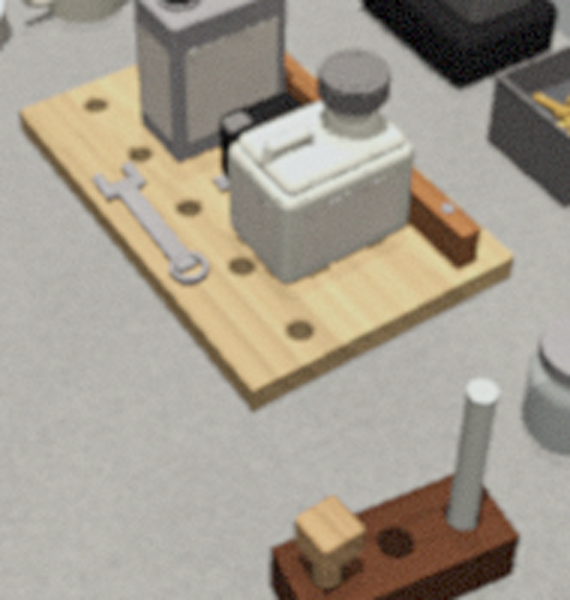

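Top crop: hole_right is at (371,266), the dog top at (779,253) and the cap top at (369,105). Side crop: the same three are at (242,266), (482,391) and (355,72).

```bash
python3 - <<'E'
from h import *
T=cam("top");S=cam("side")
ut=lambda x,y:(240+(x+.5)/4-.5,145+(y+.5)/4-.5)
us=lambda x,y:(250+(x+.5)/3-.5,160+(y+.5)/3-.5)
def m(n,a,b):
    X=tri([(T,ut(*a)),(S,us(*b))]);print(n,X.round(4),"resid px",(proj(T,X)-ut(*a)).round(1),(proj(S,X)-us(*b)).round(1));return X
h=[m("hole",a,b) for a,b in zip([(67,280),(168,275),(269,270),(371,266),(472,262)],[(96,105),(140,154),(189,208),(242,266),(300,330)])]
m("cap",(369,105),(355,72));m("dogtop",(779,253),(482,391))
for p in [(67,280),(168,275),(269,270),(371,266),(472,262)]: print(onz(T,ut(*p),.025).round(4))
m("sdog",(743,396),(330,528))
print("rack mid hole",onz(T,ut(732,329),.045),onz(S,us(396,543),.045))
d=h[0]-h[4];print("yaw",np.degrees(np.arctan2(-d[0],d[1])))
for p in [(128,80)]: pass
print(cam("wrist")[0], -cam("wrist")[2].T@cam("wrist")[3]-sense()["tcp_pos"])
print("tin capt",onz(T,ut(145,195),.17),"tm",onz(T,ut(258,165),.066),"jar",onz(T,ut(682,83),.085))
E
```

```text
hole [0.497  0.2052 0.018 ] resid px [-0.2  0.4] [ 0.5 -0. ]
hole [0.4999 0.125  0.0183] resid px [-0.2  0.5] [ 0.7 -0.1]
hole [0.5034 0.045  0.0173] resid px [-0.2  0.5] [ 0.6 -0.1]
hole [ 0.506  -0.0357  0.0183] resid px [-0.2  0.4] [ 0.6 -0.1]
hole [ 0.5088 -0.1155  0.0179] resid px [-0.1  0.3] [ 0.4 -0.1]
cap [ 0.6086 -0.0318  0.1708] resid px [-0.2  0.4] [ 0.6 -0.1]
dogtop [ 0.5018 -0.3193  0.1657] resid px [-0.1  0.1] [ 0.3 -0. ]
[0.4978 0.2036 0.025 ]
[0.501  0.1237 0.025 ]
[0.5043 0.0441 0.025 ]
[ 0.5067 -0.0361  0.025 ]
[ 0.5091 -0.1154  0.025 ]
sdog [ 0.4023 -0.3093  0.0871] resid px [-0.   0.1] [ 0.1 -0. ]
rack mid hole [ 0.4539544 -0.3126074  0.045    ] [ 0.4492695  -0.31744225  0.045     ]
yaw 2.110481448702673
[[313.23437014   0.         318.51959213]
 [  0.         313.23437014 199.40719623]
 [  0.           0.           1.        ]] [-0.06341022  0.02551867  0.14324638]
tin capt [0.54721336 0.12669801 0.17      ] tm [0.58205722 0.0506927  0.066     ] jar [ 0.63890612 -0.27199942  0.085     ]
```

Request:
play_rows --moves '[[[12,-33,1,0,0,3,1],[12,-33,1,0,0,3,1],[12,-33,1,0,0,3,1],[12,-33,1,0,0,3,1],[12,-33,1,0,0,3,1],[12,-33,1,0,0,3,1],[12,-33,1,0,0,3,1],[12,-33,1,0,0,3,1],[12,-33,1,0,0,0,1],[12,-33,1,0,0,0,1]]]'

```text
time: 1.03
tcp_pos: [0.3147, 0.156, 0.2414]
tool_rot: [3.142, 0.0, -3.102]
wrist_force: [1.2, -0.6, -0.2]
gripper_width: 0.085
gripper_force: 0.0
```

Request:
play_rows --moves '[[[12,-33,0,0,0,0,1],[12,-33,0,0,0,0,1],[12,-33,0,0,0,0,1],[12,-33,0,0,0,0,1],[12,-33,0,0,0,0,1],[12,-33,0,0,0,0,1],[12,-33,0,0,0,0,1],[12,-33,0,0,0,0,1],[12,-33,0,0,0,0,1],[12,-33,0,0,0,0,1]]]'

```text
time: 1.87
tcp_pos: [0.4348, -0.1742, 0.2412]
tool_rot: [3.141, -0.0, -3.103]
wrist_force: [0.8, 0.5, 0.7]
gripper_width: 0.0855
gripper_force: 0.0
```

Request:
play_rows --moves '[[[15,-37,0,0,0,0,1],[15,-37,0,0,0,0,1],[12,-37,0,0,0,0,1],[11,-36,0,0,0,0,1],[10,0,0,0,0,0,1],[0,0,0,0,0,0,1],[0,0,0,0,0,0,1]]]'

```text
time: 2.45
tcp_pos: [0.4975, -0.319, 0.2407]
tool_rot: [3.141, -0.001, -3.102]
wrist_force: [0.3, -0.1, 0.4]
gripper_width: 0.0854
gripper_force: 0.0
```

```bash
python3 - <<'E'
from h import *
s=sense();print(s["time"],s["tcp_pos"],np.degrees(s["tool_rot"]),s["joint_pos"])
c=cam("wrist");cv2.imwrite("pics/w1.png",grab_frame("wrist")[:,:,::-1])
print(proj(c,(.503,-.319,.170)),proj(c,(.503,-.319,.166)),-c[2].T@c[3])
np.savez("w1",K=c[0],d=c[1],R=c[2],t=c[3])
E
```

```text
2.45 [ 0.49752289 -0.31899376  0.24074752] [ 1.79945611e+02 -4.17662547e-02 -1.77740499e+02] [-7.68271844e-01  4.55109985e-01  1.26959958e+00  1.30789074e-04
  1.41807295e+00 -2.37852353e+00]
[317.95744341 218.34135124] [317.9669854  216.56378226] [ 0.42937569 -0.32159439  0.38403095]
```

View pics/w1.png

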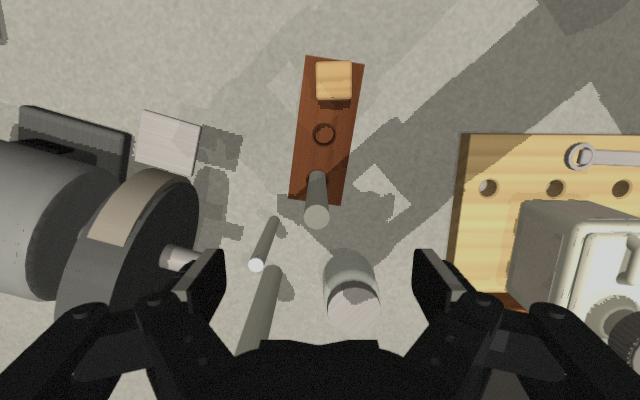

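Wrist view: the dog's top is at (317,217), within 1 px of the prediction of (318,218). Nothing stands in the fingers' way, so I'll lower and grip.

Request:
play_rows --moves '[[[0,0,-25,0,0,0,1],[0,0,-25,0,0,0,1],[0,0,-25,0,0,0,1],[0,0,-20,0,0,0,1],[0,0,-14,0,0,0,1],[0,0,0,0,0,0,1],[0,0,0,0,0,0,0.1],[0,0,0,0,0,0,0],[0,0,0,0,0,0,0],[0,0,0,0,0,0,0]]]' --newtons 40

```text
time: 3.33
tcp_pos: [0.4979, -0.3195, 0.1334]
tool_rot: [-3.14, 0.001, -3.102]
wrist_force: [-0.2, -0.6, -0.2]
gripper_width: 0.0384
gripper_force: 0.0
```

Request:
play_rows --moves '[[[0,0,0,0,0,0,0],[0,0,0,0,0,0,0],[0,0,0,0,0,0,0],[0,0,0,0,0,0,0]]]'

```text
time: 3.67
tcp_pos: [0.4979, -0.3197, 0.1329]
tool_rot: [-3.141, 0.001, -3.103]
wrist_force: [-0.1, -0.4, 6.2]
gripper_width: 0.0178
gripper_force: 39.3
```

Request:
play_rows --moves '[[[0,0,5,0,0,0,0],[0,0,15,0,0,0,0],[0,0,20,0,0,0,0],[0,0,20,0,0,0,0],[0,0,20,0,0,0,0],[0,20,0,0,0,0,0],[0,30,0,0,0,0,0],[0,30,0,0,0,0,0],[0,30,0,0,0,0,0],[0,30,0,0,0,0,0]]]'

```text
time: 4.5
tcp_pos: [0.4971, -0.1778, 0.2121]
tool_rot: [3.141, -0.001, -3.103]
wrist_force: [0.2, 0.9, -1.7]
gripper_width: 0.0178
gripper_force: 39.3
```

Request:
play_rows --moves '[[[0,30,0,0,0,0,0],[0,30,0,0,0,0,0],[0,30,0,0,0,0,0],[0,25,0,0,0,0,0],[1,18,0,0,0,0,0],[1,10,0,0,0,0,0],[1,0,-10,0,0,0,0],[0,0,-15,0,0,0,0],[0,0,0,0,0,0,0],[0,0,0,0,0,0,0]]]'

```text
time: 5.33
tcp_pos: [0.5003, -0.0372, 0.1864]
tool_rot: [3.141, -0.002, -3.104]
wrist_force: [-0.5, 0.2, -0.6]
gripper_width: 0.0184
gripper_force: 39.4
```

```bash
python3 - <<'E'
from h import *
s=sense();print(s["time"],s["tcp_pos"],np.degrees(s["tool_rot"]),s["wrist_force"],s["gripper_width"])
a=grab_frame("top")[:,:,::-1];b=grab_frame("side")[:,:,::-1];w=grab_frame("wrist")[:,:,::-1]
p=cv2.resize(b[180:300,270:370],None,fx=5,fy=5,interpolation=cv2.INTER_CUBIC)
q=w[100:400,170:470]
im=np.zeros((600,800,3),np.uint8);im[:,:500]=p;im[:300,500:]=q
cv2.imwrite("pics/c2.png",im)
S=cam("side")
us=lambda p:(p-np.array([270,180])+.5)*5-.5
for X in [(.5065,-.036,.025),(.5065,-.036,.065),(.5065,-.036,.225)]: print(us(proj(S,X)))
E
```

```text
5.3333 [ 0.50027876 -0.03718577  0.18642688] [ 1.79967155e+02 -1.25528353e-01 -1.77818578e+02] [-0.46461334  0.17042102 -0.56048325] 0.01844251279101347
[307.76843181 333.57399899]
[307.69842909 273.59923703]
[307.39353131   3.10433416]
```

View pics/c2.png

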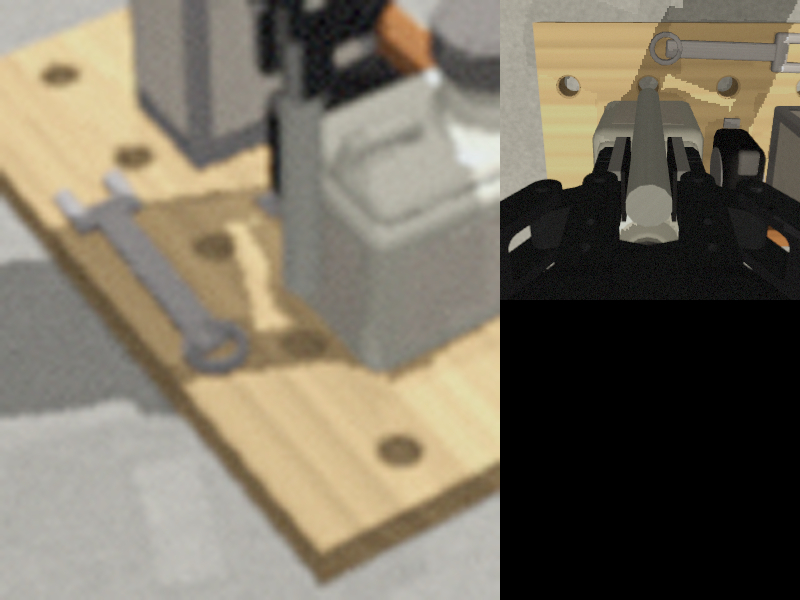

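Side crop: the dog's axis is at column 302 and the hole centre at (306,345). In the wrist view (right) both line up at column 648. So I'll shift about 1.3 mm in +x and then descend carefully.

Request:
play_rows --moves '[[[1.3,0.3,-10,0,0,0,0],[0,0,-12,0,0,0,0],[0,0,-8,0,0,0,0],[0,0,-3,0,0,0,0],[0,0,0,0,0,0,0]]]'

```text
time: 5.9
tcp_pos: [0.5017, -0.0361, 0.1535]
tool_rot: [3.141, -0.001, -3.103]
wrist_force: [-0.4, 0.6, -1.2]
gripper_width: 0.0179
gripper_force: 39.4
```

```bash
python3 - <<'E'
from h import *
s=sense();print(s["time"],s["tcp_pos"],s["wrist_force"],s["gripper_width"])
b=grab_frame("side")[:,:,::-1];w=grab_frame("wrist")[:,:,::-1]
im=np.hstack([cv2.resize(b[225:265,310:350],(400,400),interpolation=cv2.INTER_CUBIC),cv2.resize(w[160:220,285:345],(400,400),interpolation=cv2.INTER_CUBIC)])
cv2.imwrite("pics/c3.png",im)
E
```

```text
5.9 [ 0.50167774 -0.0360806   0.15352993] [-0.35550848  0.61399262 -1.24897743] 0.017949081885094056
```

View pics/c3.png

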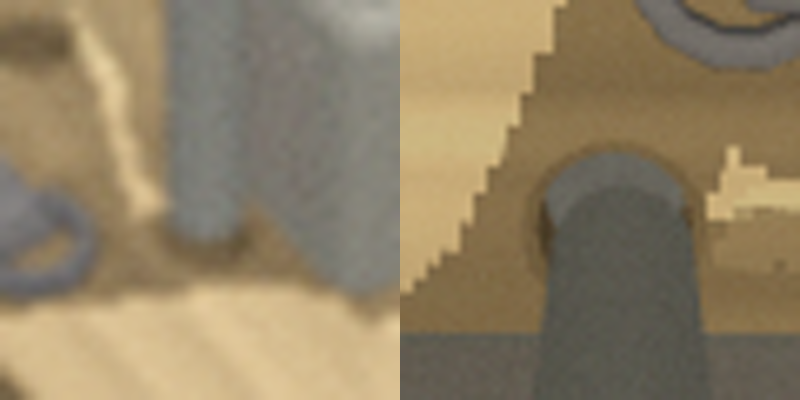

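The side view shows the dog centred over the hole (205 against 205). In the wrist view the dog is at 622 and the hole at 617, about 0.6 mm too far in +y. I'll correct that and insert.

Request:
play_rows --moves '[[[0,-0.6,0,0,0,0,0],[0,0,-4,0,0,0,0],[0,0,-4,0,0,0,0],[0,0,-4,0,0,0,0],[0,0,-3,0,0,0,0],[0,0,0,0,0,0,0]]]'

```text
time: 6.5
tcp_pos: [0.5016, -0.0366, 0.1385]
tool_rot: [3.141, -0.001, -3.103]
wrist_force: [0.3, -0.1, -2.4]
gripper_width: 0.0182
gripper_force: 39.4
```

Request:
play_rows --moves '[[[0,0,-4,0,0,0,0],[0,0,-4,0,0,0,0],[0,0,-4,0,0,0,0],[0,0,-1,0,0,0,0],[0,0,0,0,0,0,0]]]'

```text
time: 6.92
tcp_pos: [0.5018, -0.0367, 0.1259]
tool_rot: [3.141, -0.001, -3.103]
wrist_force: [-1.1, -0.6, -1.9]
gripper_width: 0.0182
gripper_force: 39.3
```

Request:
play_rows --moves '[[[0,0,0,0,0,0,0.3],[0,0,0,0,0,0,0.6],[0,0,0,0,0,0,0.9],[0,0,0,0,0,0,1],[0,0,0,0,0,0,1],[0,0,0,0,0,0,1],[0,0,10,0,0,0,1],[0,0,30,0,0,0,1],[0,0,30,0,0,0,1],[0,0,30,0,0,0,1]]]'

```text
time: 7.75
tcp_pos: [0.5017, -0.0366, 0.2284]
tool_rot: [-3.142, 0.0, -3.102]
wrist_force: [0.1, 0.1, 0.0]
gripper_width: 0.0858
gripper_force: 0.0
```

Request:
play_rows --moves '[[[10,0,10,0,0,-5,1],[20,0,0,0,0,-6,1],[25,1,0,0,0,-6,1],[25,2,0,0,0,-6,1],[20,1,0,0,0,-6,1],[7,1,0,0,0,-6,1],[0,0,0,0,0,0,1],[0,0,0,0,0,0,1]]]'

```text
time: 8.42
tcp_pos: [0.6087, -0.0317, 0.2366]
tool_rot: [-3.141, -0.0, 2.573]
wrist_force: [-1.4, -0.0, 0.4]
gripper_width: 0.0854
gripper_force: 0.0
```

```bash
python3 - <<'E'
from h import *
s=sense();print(s["time"],s["tcp_pos"],np.degrees(s["tool_rot"]),s["wrist_force"],s["joint_pos"])
c=cam("wrist");w=grab_frame("wrist")[:,:,::-1];b=grab_frame("side")[:,:,::-1]
im=np.zeros((600,800,3),np.uint8);im[:400,:640]=w;im[400:600,640:]=0
cv2.imwrite("pics/c4.png",np.vstack([w[:,80:560],np.zeros((0,480,3),np.uint8)]) if 0 else np.hstack([w[:,90:550],cv2.resize(b[170:290,260:362],(340,400),interpolation=cv2.INTER_CUBIC)]))
print([proj(c,X)-[90,0] for X in [(.6085,-.0325,.178),(.5065,-.0365,.16)]])
print([(proj(cam("side"),X)-[260,170]+.5)*3.333-.5 for X in [(.5065,-.0365,.16),(.6085,-.0325,.178)]])
np.savez("w2",K=c[0],d=c[1],R=c[2],t=c[3])
E
```

```text
8.4167 [ 0.60874191 -0.03165641  0.23655573] [-1.79993656e+02 -8.59372086e-03  1.47429537e+02] [-1.43822004 -0.02169075  0.37678458] [-2.43900701e-01  4.99897207e-01  1.21231648e+00 -5.76798861e-05
  1.42955644e+00 -1.24622709e+00]
[array([227.35051685, 216.76667534]), array([139.80614465,  88.25909625])]
[array([238.55043811, 113.17428825]), array([363.96099408,  38.7843449 ])]
```

View pics/c4.png

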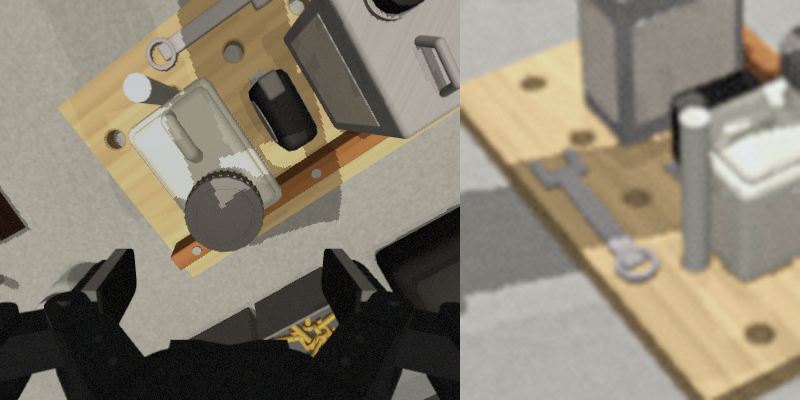

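The dog stands fully down in its hole: its top is at (139,89) against a prediction of (139.8,88.3) for z = 0.160. The cap top is at about (225,212), roughly 3 mm from the prediction. I'll fit the circle with code to refine it.

```bash
python3 - <<'E'
from h import *
c=cam("wrist");w=grab_frame("wrist")
g=cv2.cvtColor(w,cv2.COLOR_RGB2GRAY)
for p2 in(15,25):
    r=cv2.HoughCircles(cv2.medianBlur(g,3),cv2.HOUGH_GRADIENT_ALT if 0 else cv2.HOUGH_GRADIENT,1,40,param1=100,param2=p2,minRadius=32,maxRadius=46)
    if r is not None:
        for u,v,R in r[0]:
            if abs(u-317)<25 and abs(v-212)<25: print(u,v,R,onz(c,(u,v),.178),"height from R",(-c[2].T@c[3])[2]-c[0][0,0]*.027/R)
g2=g[165:262:2,265:365:2];
m=(cv2.cvtColor(w,cv2.COLOR_RGB2HSV)[...,1]<45)&(g<125)
n,l,st,ce=cv2.connectedComponentsWithStats(m.astype(np.uint8))
print(st[l[212,300]],ce[l[212,300]])
E
```

```text
314.5 214.5 37.7 [ 0.60584661 -0.03340203  0.178     ] height from R 0.15571898911826887
312.5 211.5 41.0 [ 0.60331989 -0.03338809  0.178     ] height from R 0.17377499957434728
[ 265  168  167   83 6093] [335.44871164 213.51058592]
```

Request:
play_rows --moves '[[[-2,-1,-20,0,0,0,1],[0,0,-25,0,0,0,1],[0,0,-20,0,0,0,1],[0,0,-12,0,0,0,1],[0,0,-8,0,0,0,1],[0,0,0,0,0,0,1],[0,0,0,0,0,0,0.65],[0,0,0,0,0,0,0.5],[0,0,0,0,0,0,0.5],[0,0,0,0,0,0,0.5]]]' --newtons 20

```text
time: 9.4
tcp_pos: [0.6073, -0.033, 0.1525]
tool_rot: [3.141, 0.002, 2.57]
wrist_force: [-1.0, -1.1, 4.0]
gripper_width: 0.0542
gripper_force: 20.4
```

Request:
play_rows --moves '[[[0,0,0,0,0,0,0.3],[0,0,0,0,0,0,0.3],[0,0,0,0,0,0,0.3]]]'

```text
time: 9.65
tcp_pos: [0.6073, -0.033, 0.1523]
tool_rot: [3.141, 0.002, 2.57]
wrist_force: [-0.9, -0.8, 5.5]
gripper_width: 0.0542
gripper_force: 20.5
```

Request:
play_rows --moves '[[[0,0,0,0,0,0,0.3],[0,0,0,0,0,0,0.3],[0,0,-2,0,0,0,0.3],[0,0,-2,0,0,0,0.3],[0,0,-1,0,0,0,0.3],[0,0,0,0,0,0,0.3]]]' --newtons 75

```text
time: 10.15
tcp_pos: [0.6073, -0.033, 0.148]
tool_rot: [3.141, 0.002, 2.57]
wrist_force: [-3.8, -0.9, 11.3]
gripper_width: 0.0523
gripper_force: 77.6
```

Request:
play_rows --moves '[[[0,0,-1,0,0,0,0.3],[0,0,0,0,0,0,0.3],[0,0,0,0,0,0,0.3]]]'

```text
time: 10.4
tcp_pos: [0.6073, -0.033, 0.1473]
tool_rot: [3.141, 0.002, 2.57]
wrist_force: [-5.6, -0.8, 12.9]
gripper_width: 0.0521
gripper_force: 77.8
```

Request:
play_rows --moves '[[[0,0,0,0,0,3,0.3],[0,0,0,0,0,3,0.3],[0,0,0,0,0,3,0.3],[0,0,0,0,0,3,0.3],[0,0,0,0,0,3,0.3],[0,0,0,0,0,0,0.3]]]'

```text
time: 10.9
tcp_pos: [0.6079, -0.0331, 0.1476]
tool_rot: [-3.142, 0.004, 2.834]
wrist_force: [-2.2, -0.6, 12.0]
gripper_width: 0.0523
gripper_force: 77.7
```

```bash
python3 - <<'E'
from h import *
s=sense();print(s["time"],s["tcp_pos"],np.degrees(s["tool_rot"]),s["wrist_force"],s["ft_torque"])
E
```

```text
10.9 [ 0.60786961 -0.03314624  0.14758429] [-179.99485253    0.23570399  162.39766209] [-2.16005681 -0.57925936 12.01020632] [-0.27469426  0.34917264  0.03576208]
```

Request:
play_rows --moves '[[[0,0,0,0,0,5,0.3],[0,0,0,0,0,5,0.3],[0,0,0,0,0,5,0.3],[0,0,0,0,0,5,0.3]]]'

```text
time: 11.23
tcp_pos: [0.6082, -0.033, 0.1477]
tool_rot: [-3.14, 0.005, -3.098]
wrist_force: [-0.4, -0.1, 11.5]
gripper_width: 0.0523
gripper_force: 77.7
```

```bash
python3 - <<'E'
from h import *
s=sense();print(s["time"],s["tcp_pos"],np.degrees(s["tool_rot"]),s["wrist_force"],s["ft_torque"])
b=grab_frame("side")[:,:,::-1];a=grab_frame("top")[:,:,::-1]
im=np.hstack([cv2.resize(b[160:280,270:390],(400,400),interpolation=cv2.INTER_CUBIC),cv2.resize(a[140:240,260:360],(400,400),interpolation=cv2.INTER_CUBIC)])
cv2.imwrite("pics/c5.png",im)
E
```

```text
11.2333 [ 0.60822645 -0.03297828  0.14771358] [-179.92735666    0.28512319 -177.52265057] [-0.44102412 -0.13178551 11.53995387] [ 0.03950427  0.12542786 -0.10525098]
```

View pics/c5.png

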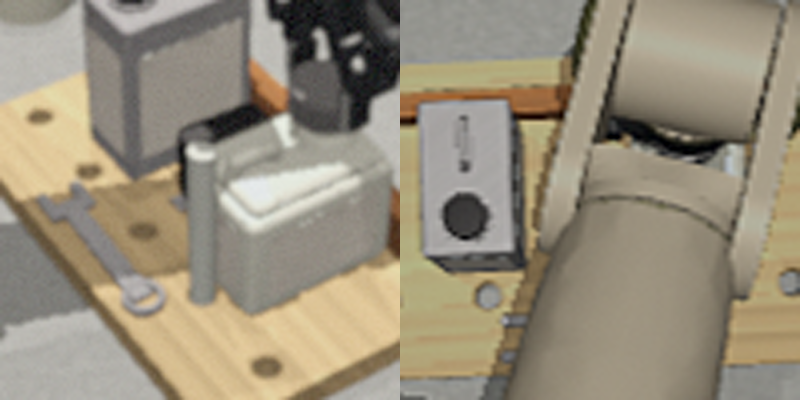

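Jug and dog are in place, and the gripper is around the cap (side crop 320,95). Continuing to 60° and a bit more, in case of slip.

Request:
play_rows --moves '[[[0,0,-0.5,0,0,5,0.3],[0,0,0,0,0,5,0.3],[0,0,0,0,0,5,0.3],[0,0,0,0,0,5,0.3],[0,0,0,0,0,5,0.3],[0,0,0,0,0,2,0.3],[0,0,0,0,0,0,0.3]]]'

```text
time: 11.92
tcp_pos: [0.6084, -0.0329, 0.1474]
tool_rot: [-3.138, 0.004, -2.629]
wrist_force: [0.2, 0.1, 12.1]
gripper_width: 0.0524
gripper_force: 77.8
```

Request:
play_rows --moves '[[[0,0,2,0,0,0,0.3],[0,0,3,0,0,0,0.3],[0,0,3,0,0,0,0.3],[0,0,3,0,0,0,0.3],[0,0,0,0,0,0,0.3]]]'

```text
time: 12.33
tcp_pos: [0.607, -0.0326, 0.1562]
tool_rot: [-3.142, 0.0, -2.631]
wrist_force: [-0.2, 0.2, 0.0]
gripper_width: 0.052
gripper_force: 78.1
```

Request:
play_rows --moves '[[[0,0,3,0,0,0,0.3],[0,0,4,0,0,0,0.3],[0,0,6,0,0,0,0.3],[0,0,10,0,0,0,0.3],[0,0,15,0,0,0,0.3],[0,0,20,0,0,0,0.3],[0,0,17,0,0,0,0.3],[0,0,10,0,0,0,0.3],[0,0,2,0,0,0,0.3],[0,0,0,0,0,0,0.3]]]'

```text
time: 13.17
tcp_pos: [0.607, -0.0327, 0.2432]
tool_rot: [-3.141, 0.001, -2.631]
wrist_force: [0.9, -0.1, 0.1]
gripper_width: 0.0523
gripper_force: 78.4
```

Request:
play_rows --moves '[[[0,0,0,0,0,0,0.3],[0,0,0,0,0,0,0.3],[0,0,0,0,0,0,0.3],[0,0,0,0,0,0,0.3]]]'

```text
time: 13.5
tcp_pos: [0.6068, -0.0327, 0.2422]
tool_rot: [3.141, -0.001, -2.631]
wrist_force: [-0.8, -0.5, -0.5]
gripper_width: 0.0525
gripper_force: 78.4
```

```bash
python3 - <<'E'
from h import *
s=sense();print(s["time"],s["tcp_pos"],np.degrees(s["tool_rot"]),s["wrist_force"],s["gripper_force"])
b=grab_frame("side")[:,:,::-1]
cv2.imwrite("pics/c6.png",cv2.resize(b[100:290,250:440],(600,600),interpolation=cv2.INTER_CUBIC))
E
```

```text
13.5 [ 0.60679359 -0.03269696  0.24216418] [ 1.79958715e+02 -4.76094732e-02 -1.50760774e+02] [-0.75080021 -0.5044278  -0.47863436] 78.38991209864616
```

View pics/c6.png

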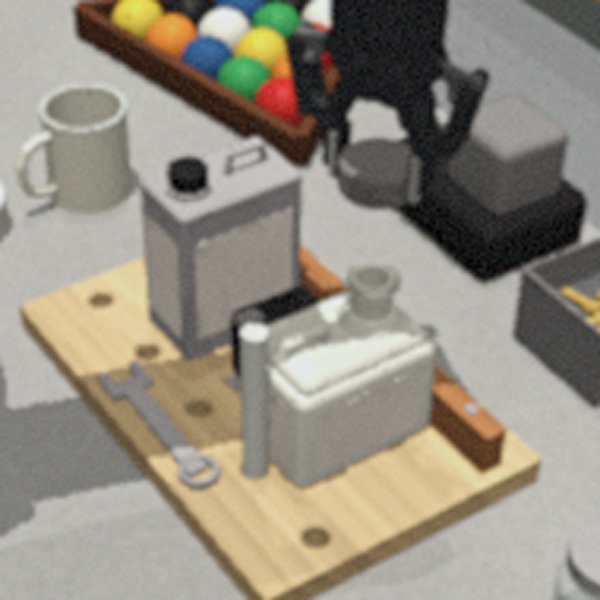

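The cap is held level at (378,172), above the open neck at (375,285). The jug stands in place and the dog is in its hole at (256,400). Handing in.

```bash
python3 -c "
from bench import *
print(sign_off())"
```

```text
the job is handed in; nothing more can be done
None
```

I handed the job in at 13.5 s on the robot's clock: the long dog stands in the hole in front of the jug, and the unlocked cap is held level about 8 cm above the jug's mouth. Sign-off gave no verdict, but the last side picture shows the jug in place and the tin, mug and wrench undisturbed.

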